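Snap a fresh filter into the respirator blower

TASK

Fit the large round filter cartridge into the empty bay of the light grey respirator blower unit: set it plug-down in the bay and press it straight down past the snap until it is fully home, with its cover resting on the housing, then let go. The small round cartridge and the square one belong to other masks: leave them standing where they are.

Things in the scene. Friction and masses are not known exactly. Their poses are not given: they have to be found in the camera images.
- filter: Large round dark grey plastic cartridge, 74 mm tall, 110 g, standing plug-down. Plug: foot 40 mm across, coning out to 56 mm at 14 mm height, 56 mm to 18 mm, then a 44 mm groove to 32 mm; round cover 90 mm across at 32-44 mm; round grip boss 34 mm across at 44-74 mm, to grip from above. Origin: centre of the foot; z up its axis; yaw does not matter.
- bay (a point): Mouth centre of the empty bay (hole 61 mm wide, 45 deep), level with the top of the fixed light grey unit (140 x 290 x 62 mm), z up, unit's long side along y. The bay 135 mm off at -y holds a filter rising 42 mm. Two sprung balls in the hole stop a filter merely set in about 16 mm short; press with 10-20 N until it snaps and resistance drops. Home: filter origin 32 mm below this point.
- small_filter: Bystander, not to be moved: small round cartridge, dark grey plastic, 74 mm tall, cover 62 mm across, boss 24 mm across. Origin: centre of its foot, z up.
- square_filter: Bystander, not to be moved: cartridge with a square cover 86 x 86 mm and a bar grip 60 x 22 mm, dark grey plastic, 74 mm tall. Origin: centre of its foot, z up, the bar along its x.
There are look-alikes about, which are no part of the job. Leave any orange look-alike of the filter alone.

How it is judged (in metres and radians):
At the end, for the whole second after the job is handed in: The large round filter is snapped home in the empty bay: its origin at least 29 mm below the bay's mouth, within 10 mm of the bay's axis and upright within 7 degrees, at rest and released (z of filter in the frame of bay below -0.029 m and horizontal distance between filter and bay below 0.01 m and angle between filter's own z axis and vertical below 0.12 rad and linear speed of filter below 0.02 m/s); the robot touches nothing.
It fails at once if the small round cartridge is moved by more than 40 mm or knocked over (distance of small_filter from where it was at the start of the episode above 0.04 m or angle between small_filter's own z axis and vertical above 0.7 rad).
It fails at once if the square cartridge is moved by more than 40 mm or knocked over (distance of square_filter from where it was at the start of the episode above 0.04 m or angle between square_filter's own z axis and vertical above 0.7 rad).
It also fails if it takes over 48 s, if anything falls off the work surface, if the arm or the gripper's body presses on something with over 40 N, if the wrist force passes 120 N, or if a joint passes its speed limit or range.

ROBOT

A 6-joint arm with a two-finger parallel gripper is mounted at the origin on the work surface. World frame = base frame: x ahead of the robot, y to its left, z up, the work surface at z = 0. Lengths are in mm, angles in rad, forces in N, time in s.
With the tool pointing down it reaches from about 300 to 775 mm from the base axis. Payload 14.6 kg.
Tool frame: the origin (TCP) lies on the centre line of the jaws, within the pads' length; the fingertips stand 19 mm ahead of it and the grasp point (between the pads) is the TCP; x points along the fingers, y is the direction in which the jaws open and shut, and the axes are right-handed (so a half turn about x gives the same grasp; the last joint's range is limited). The gripper opens to 94 mm and grips with 3 to 60 N. Pads are 16 mm wide; open, the fingers measure 119 mm over their backs; the gripper's body (75 mm by 177 mm) begins 78 mm behind the grasp point.
Start: joints at [-1.189, 0.3, 1.521, -0, 1.321, -0.067], TCP at [238.629, -495.526, 224.446] pointing down, gripper open.
Joint ranges: [-3.03, 3.03], [-0.79, 2.21], [0.23, 2.52], [-1.04, 4.18], [0, 3.07], [-2.55, 2.55]. Speed limits (rad/s): [2.22, 2.22, 2.57, 3.14, 3.14, 3.14].

INTERFACE

Orientations are given as a unit quaternion [x, y, z, w].
In Python, from station import arm, eyes, sign_off gives the robot as it stands. The module is installed in compiled form; this text tells all that it offers.
- The arm moves only by the tool apply_moves, never from a script. Its argument "deltas" is a list of rows, each a list of 5 numbers: the shift along the world's x, y, z as a fraction of full scale, then the turn about the world's z as a fraction of full scale, then the opening, from -1 (shut) to 1 (fully open), so that 0 is half open. In form: [[tx, ty, tz, yaw, jaw], ...]. A call has 1 to 8 rows; each row is the pose to reach, as a shift and turn from the pose measured when the call began; what a row does not reach only later rows make up. Full scale, the value 1, is 200 mm for a shift and 90 degrees for a turn. A row lasts 1/12 s, in which the tool goes at most 41.7 mm and 7.16 degrees, less where a joint would pass 70% of its speed; a pose out of reach is approached as far as the arm can. A call with a number of a shift or a turn outside -1 to 1 is refused whole. A call with a gripper value outside its range is refused whole. The fingers move at their own pace and stop on an object; the grip force is fixed at half the most. Time passes only in rows, so rows that repeat a pose let the fingers close. It gives the time, the measured TCP pose, the force and the opening at its end, in the units of the state.
- arm.get_state(): the state, without advancing time (a new reading comes with each control period).
- eyes.camera(name): name is "scene" or "top" or "wrist"; returns a dict with "pixels" (384x512x3 uint8, red, green, blue), "mtx" (3x3 intrinsics, pixels), "camera_from_world" (4x4, takes a point from world to camera coordinates); the wrist camera has in their place "tool_from_camera" (4x4, takes a point from camera to tool coordinates, whose origin is the TCP and whose axes are the tool frame's). Camera axes: x right, y down, z forward; pixel columns grow to the right and rows downward; lengths in mm; the calibration is good to about 2 mm. A picture is of the moment at which its call begins: read the wrist's pose just before it. There is no depth.
- sign_off(): hands the job in, once; it reports no verdict.
The state is a dict: "time": time; "joints": joint angles; "joint_velocities": joint speeds; "joint_efforts": joint torques, N m; "tool_pos": TCP position; "tcp_rot": TCP orientation; "ft_force": force on the tool from outside, world axes, zero at the start; "wrist_torque": the same for the moment, N m; "grip_width": finger opening in mm.
Only numpy, scipy, OpenCV 4.12 (cv2) and the standard library are available. Lean on these libraries where they do the work, as an engineer would, in place of code of your own. Each camera call takes 0.05 s, during which the arm holds its last target.

## Working session

There is one attempt and no reset: what is moved stays moved. The work goes in short steps, Python scripts to look and compute and a tool call to move; the robot and the scene stay as the last step left them, time stands still between calls to the robot, and variables do not carry over. Pictures are saved under pics/ and viewed, and the job is handed in when it is done.

Besides the shell and the picture viewer there is one more tool, called after "Call:" as name(argument=value, ...) on one line, values as JSON. apply_moves: Moves the arm, as the interface text tells. Shift numbers are shares of 200 mm and turn numbers shares of 90 degrees, none past 1 either way. Its arguments: {"type":"object","properties":{"deltas":{"type":"array"}},"required":["deltas"]}

```bash
mkdir -p pics; cat > h.py <<'E'
import numpy as np, cv2
from station import arm, eyes, sign_off
def snap(n,f):
    s=arm.get_state(); c=eyes.camera(n)
    cv2.imwrite('pics/%s.png'%f,c['pixels'][:,:,::-1])
    np.savez('pics/%s.npz'%f,img=c['pixels'],K=c['mtx'],T=c.get('camera_from_world',c.get('tool_from_camera')),p=s['tool_pos'],q=s['tcp_rot'])
E
python3 - <<'E'
from h import *
for n in('scene','top','wrist'): snap(n,n+'0')
s=arm.get_state(); print({k:np.round(v,3) for k,v in s.items()})
E
```

```text
{'time': np.float64(0.15), 'joints': array([-1.189,  0.3  ,  1.521, -0.   ,  1.321, -0.067]), 'joint_velocities': array([-0.001, -0.001, -0.004, -0.001, -0.   , -0.001]), 'joint_efforts': array([-1.0000e-03, -5.3196e+01, -3.5282e+01,  7.1000e-02,  2.4000e-02,
       -0.0000e+00]), 'tool_pos': array([ 238.569, -495.365,  224.027]), 'tcp_rot': array([-0.689, -0.158,  0.689, -0.157]), 'ft_force': array([-0.313,  0.107,  0.044]), 'wrist_torque': array([ 0.042, -0.065,  0.002]), 'grip_width': np.float64(94.34)}
```

View pics/scene0.png

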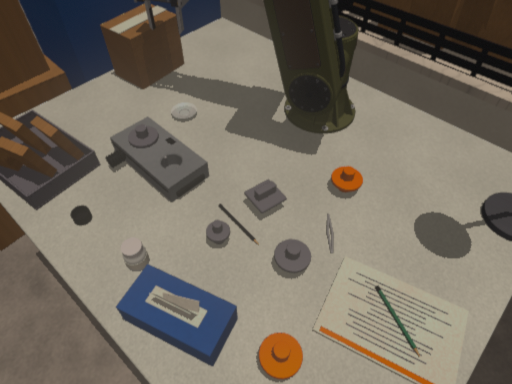

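View pics/top0.png

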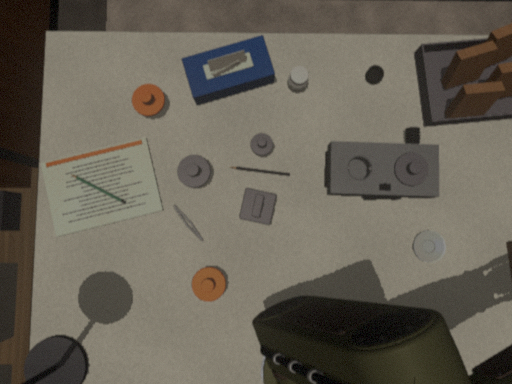

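View pics/wrist0.png

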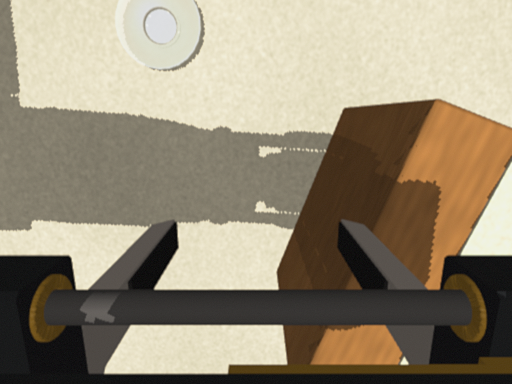

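Candidates:
- Grey round at top (194,171) / scene (292,256).
- Small grey round at top (261,145).
- Square at top (258,205).
- Orange ones at top (149,99) and (209,283).

The first is the dark grey round one with the wide cover, so it fits the description. I'll confirm it in enlarged crops.

```bash
python3 - <<'E'
import cv2,numpy as np
s=cv2.imread('pics/scene0.png');t=cv2.imread('pics/top0.png')
f=lambda im,x,y,w,h:cv2.convertScaleAbs(cv2.resize(im[y:y+h,x:x+w],(400,300),interpolation=cv2.INTER_CUBIC),alpha=1.6)
a=np.vstack([np.hstack([f(s,252,226,80,60),f(t,154,141,80,60)]),np.hstack([f(s,105,110,120,90),f(t,320,130,120,90)])])
cv2.imwrite('pics/crop0.png',a)
E
```

```text
(no output)
```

View pics/crop0.png

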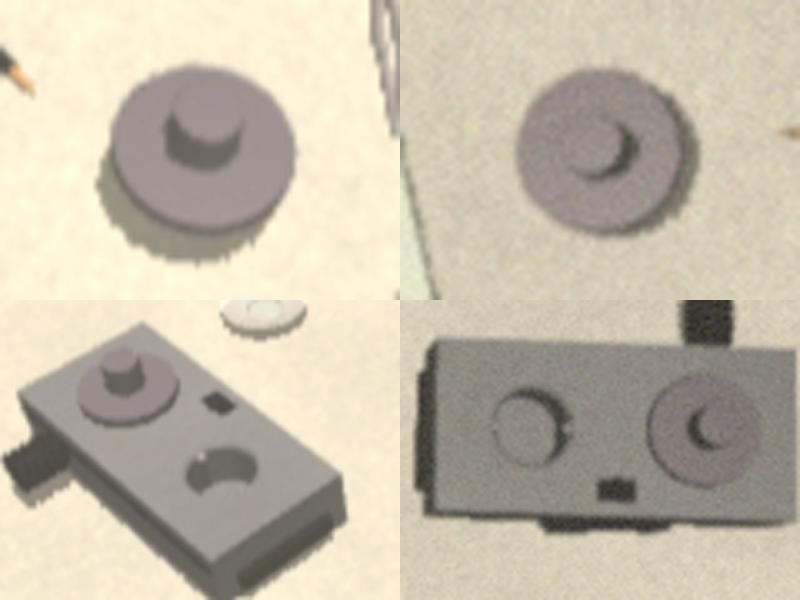

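The crop confirms the choice: dark grey, round 90 mm cover with a round boss (boss top at scene ≈(293.6,248.6), top ≈(192.6,170.4)). The empty bay mouth is at scene ≈(171.6,161.3), top ≈(359.9,168.1). Next I'll triangulate both.

```bash
cat >> h.py <<'E'
def tri(obs):
    A=[];
    Ps=[]
    for f,uv in obs:
        d=np.load('pics/%s.npz'%f); Ps.append(d['K']@d['T'][:3])
    X=cv2.triangulatePoints(Ps[0],Ps[1],np.float64(obs[0][1]),np.float64(obs[1][1]))[:,0]; X=X[:3]/X[3]
    return X,[(lambda p:p[:2]/p[2])(P@np.append(X,1))-o[1] for P,o in zip(Ps,obs)]
E
python3 - <<'E'
from h import *
np.set_printoptions(suppress=True,precision=1)
for n,a,b in[('boss',(293.6,248.6),(192.6,170.4)),('cover',(292.8,254.7),(194,171)),('bay',(171.6,161.3),(359.9,168.1)),('small',(218,227.5),(261,144.5)),('square',(265,188),(259,205.5)),('other boss',(141.3,126.5),(413.5,169))]:
    print(n,*tri([('scene0',a),('top0',b)]))
# backproject at top z
for f in('scene0','top0'):
    d=np.load('pics/%s.npz'%f);T=d['T'];print(f,'cam',-T[:3,:3].T@T[:3,3])
E
```

```text
boss [536.9 309.8  63.1] [array([-0.3, -0. ]), array([-0.2,  0.1])]
cover [538.4 310.3  37.2] [array([-0.7, -0.1]), array([-0.4,  0.3])]
bay [ 545.8 -136.3   54.1] [array([-0.4, -0.1]), array([-0.3,  0.2])]
small [610.8 128.   48.8] [array([0.3, 0. ]), array([ 0.2, -0.1])]
square [444.  134.5  64.9] [array([-0.6, -0.1]), array([-0.4,  0.3])]
other boss [ 539.3 -264.3  105.1] [array([1. , 0.2]), array([ 0.6, -0.7])]
scene0 cam [947.2 555.7 840.2]
top0 cam [ 386.4  141.3 1196.1]
```

```bash
python3 - <<'E'
from h import *
from scipy.spatial.transform import Rotation as R
np.set_printoptions(suppress=True,precision=2)
d=np.load('pics/wrist0.npz');print(d['T'],d['K']);Rt=R.from_quat(d['q']).as_matrix();print(Rt,Rt@d['T'][:3,:3],Rt@d['T'][:3,3])
E
```

```text
[[  -0.     -0.24    0.97 -160.27]
 [   1.     -0.      0.     -1.28]
 [   0.      0.97    0.24  -66.2 ]
 [   0.      0.      0.      1.  ]] [[323.82   0.   257.48]
 [  0.   323.82 193.9 ]
 [  0.     0.     1.  ]]
[[-0.    0.43 -0.9 ]
 [ 0.   -0.9  -0.43]
 [-1.   -0.   -0.  ]] [[ 0.43 -0.88 -0.21]
 [-0.9  -0.42 -0.1 ]
 [-0.    0.24 -0.97]] [ 59.15  29.72 160.28]
```

Call:
apply_moves(deltas=[[0.1,0.1,0.2,0,1],[0.3,0.3,0.3,0,1],[0.5,0.5,0.3,0,1],[0.6,0.7,0.3,0,1],[0.7,0.9,0.3,0,1],[0.8,1,0.3,0,1],[0.8,1,0.3,0,1],[0.8,1,0.3,0,1]])

```text
time: 0.82
tool_pos: [400.7, -291.8, 284.2]
tcp_rot: [0.689, 0.159, -0.689, 0.158]
ft_force: [0.3, -0.6, 0.1]
grip_width: 94.1
```

Call:
apply_moves(deltas=[[0.1,0.15,0,0,1],[0.25,0.3,0,0,1],[0.4,0.5,0,0,1],[0.5,0.6,0,0,1],[0.6,0.7,0,0,1],[0.6,0.7,0,0,1],[0.6,0.7,0,0,1]])

```text
time: 1.4
tool_pos: [521.1, -151.4, 283.6]
tcp_rot: [-0.689, -0.16, 0.689, -0.159]
ft_force: [-0.7, -0.7, 0.1]
grip_width: 94.1
```

```bash
python3 -c "
from h import *
snap('wrist','w1');print(arm.get_state()['tool_pos'])"
```

```text
[ 520.54611383 -152.17837285  283.78331527]
```

View pics/w1.png

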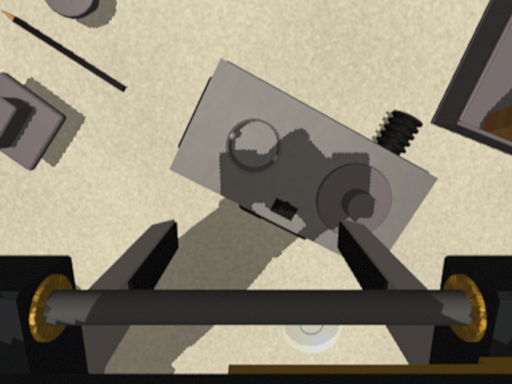

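The empty bay mouth is at about (254,144), with the filled bay at (354,200). I'll take a second wrist view on the way to the filter.

Call:
apply_moves(deltas=[[0,0.2,0,0,1],[0,0.4,0,0,1],[0,0.6,0,0,1],[0,0.6,0,0,1],[0,0.6,0,0,1]])

```text
time: 1.87
tool_pos: [520.1, -32.0, 284.0]
tcp_rot: [0.689, 0.16, -0.689, 0.159]
ft_force: [-0.4, 0.5, -0.1]
grip_width: 94.3
```

```bash
python3 -c "
from h import *
snap('wrist','w2');print(arm.get_state()['tool_pos'])
a=cv2.imread('pics/w1.png')[104:184,204:304];b=cv2.imread('pics/w2.png')
cv2.imwrite('pics/c1.png',cv2.resize(a,(700,560),interpolation=cv2.INTER_CUBIC))"
```

```text
[520.24435759 -33.0653399  283.98530683]
```

View pics/w2.png

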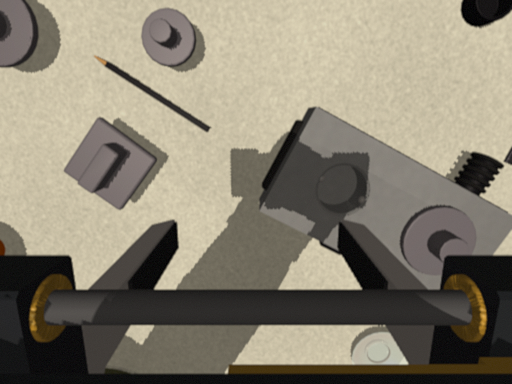

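View pics/c1.png

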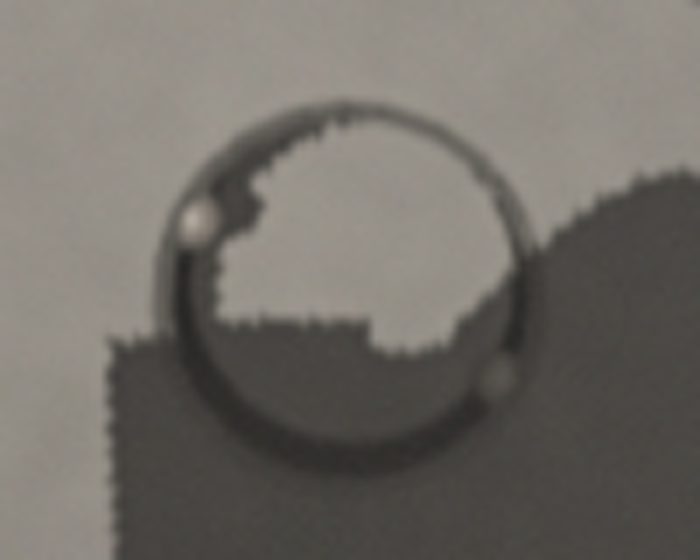

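```bash
python3 -c "
from h import *
b=cv2.imread('pics/w2.png')[147:227,292:392]
cv2.imwrite('pics/c2.png',cv2.convertScaleAbs(cv2.resize(b,(700,560),interpolation=cv2.INTER_CUBIC),alpha=1.8))"
```

```text
(no output)
```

View pics/c2.png

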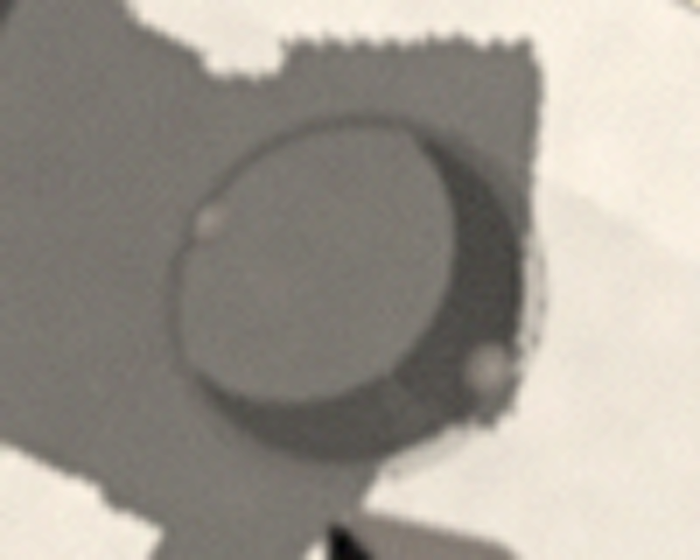

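Call:
apply_moves(deltas=[[0,0.2,0,0,1],[0,0.4,0,0,1],[0,0.6,0,0,1],[0,0.8,0,0,1],[0,1,0,0,1],[0,1,0,0,1],[0,1,0,0,1]])

```text
time: 2.5
tool_pos: [520.5, 166.6, 283.6]
tcp_rot: [-0.689, -0.159, 0.689, -0.159]
ft_force: [0.3, -1.6, 0.7]
grip_width: 94.3
```

```bash
python3 -c "
from h import *
snap('wrist','w3');print(arm.get_state()['tool_pos'])"
```

```text
[520.6160728  165.56484996 283.70897401]
```

View pics/w3.png

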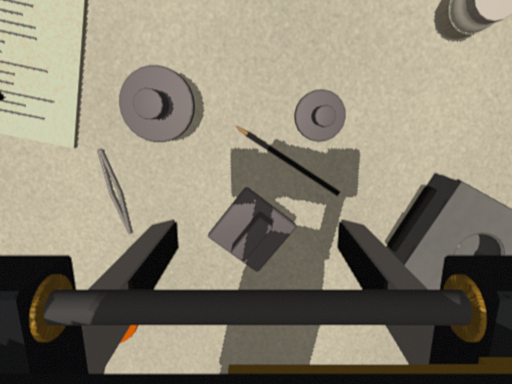

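The filter is at w3 (157,103), with its boss at about (149,102). Moving in for the second view.

Call:
apply_moves(deltas=[[0,0.2,0,0,1],[0,0.4,0,0,1],[0,0.6,0,0,1],[0,0.65,0,0,1],[0,0.65,0,0,1]])

```text
time: 2.97
tool_pos: [521.1, 295.5, 283.2]
tcp_rot: [-0.689, -0.159, 0.69, -0.159]
ft_force: [0.4, -1.0, -0.9]
grip_width: 94.3
```

```bash
python3 -c "
from h import *
snap('wrist','w4');print(arm.get_state()['tool_pos'])
b=cv2.imread('pics/w3.png')[63:143,107:207];c=cv2.imread('pics/w4.png')
cv2.imwrite('pics/c3.png',cv2.resize(b,(700,560),interpolation=cv2.INTER_CUBIC))"
```

```text
[521.27371082 294.17405349 283.36229874]
```

View pics/w4.png

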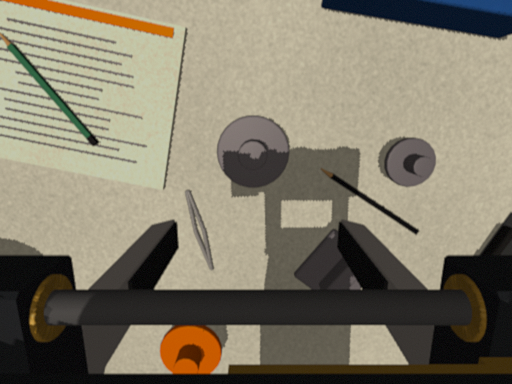

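View pics/c3.png

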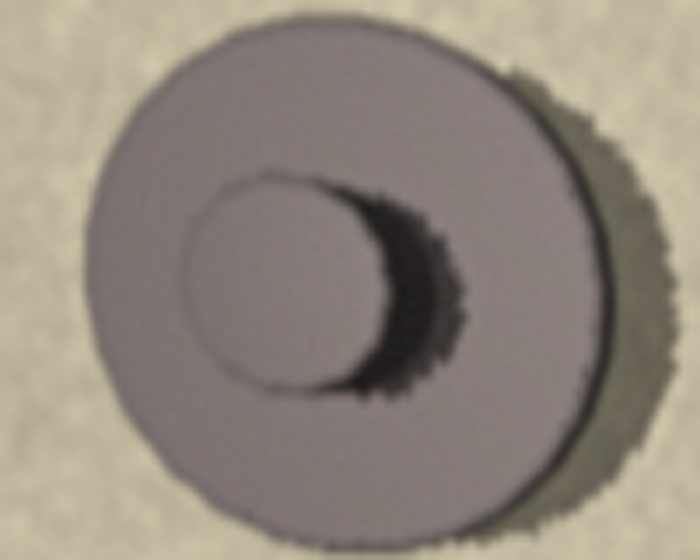

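```bash
python3 -c "
from h import *
b=cv2.imread('pics/w4.png')[111:191,203:303]
cv2.imwrite('pics/c4.png',cv2.convertScaleAbs(cv2.resize(b,(700,560),interpolation=cv2.INTER_CUBIC),alpha=1.5))"
```

```text
(no output)
```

View pics/c4.png

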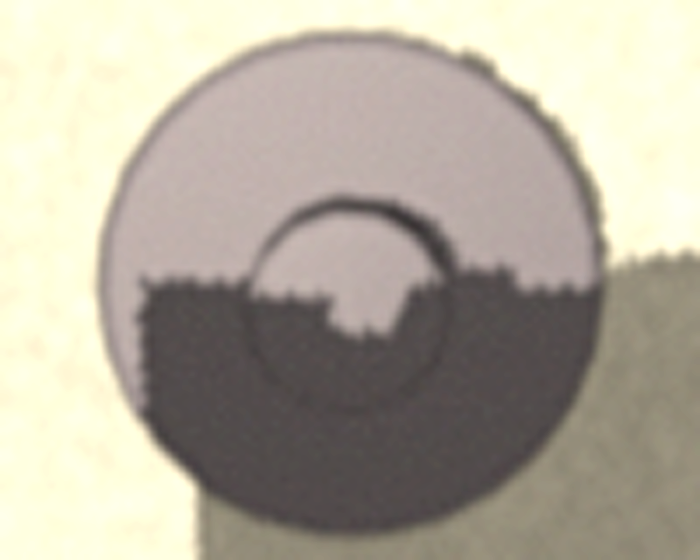

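```bash
cat >> h.py <<'E'
from scipy.spatial.transform import Rotation as R
def ray(f,uv):
    d=np.load('pics/%s.npz'%f);T=np.eye(4)
    if f[0]=='w':
        W=np.eye(4);W[:3,:3]=R.from_quat(d['q']).as_matrix();W[:3,3]=d['p'];M=W@d['T']
    else: M=np.linalg.inv(d['T'])
    v=M[:3,:3]@np.linalg.solve(d['K'],[uv[0]-0.0,uv[1],1]);return M[:3,3],v/np.linalg.norm(v)
def mtri(obs):
    A=[];b=[]
    for f,uv in obs:
        c,v=ray(f,uv);P=np.eye(3)-np.outer(v,v);A.append(P);b.append(P@c)
    X=np.linalg.lstsq(np.vstack(A),np.hstack(b),rcond=None)[0]
    return X,[round(float(np.linalg.norm(P@X-q)),2) for P,q in zip(A,b)]
def atz(f,uv,z):
    c,v=ray(f,uv);return c+v*(z-c[2])/v[2]
E
python3 - <<'E'
from h import *
np.set_printoptions(suppress=True,precision=1)
O={'boss':(74,[('scene0',(293.6,248.6)),('top0',(192.6,170.4)),('w3',(147.6,103.6)),('w4',(253,155.4))]),
'cover':(44,[('scene0',(292.8,254.7)),('top0',(194,171)),('w3',(156.4,103.1)),('w4',(253.2,151.3))]),
'bay':(62,[('scene0',(171.6,161.3)),('top0',(359.9,168.1)),('w1',(253.6,145.3)),('w2',(343.3,188.3))])}
for n,(z,o) in O.items():
    print(n,'wrist',*mtri(o[2:]),'all',*mtri(o))
    for a in o: print('   ',a[0],atz(*a,z))
E
```

```text
boss wrist [537.5 310.5  74.8] [0.07, 0.07] all [536.9 310.8  65.9] [0.99, 1.9, 2.34, 0.77]
    scene0 [542.2 313.9  74. ]
    top0 [535.8 307.7  74. ]
    w3 [537.3 310.7  74. ]
    w4 [537.5 310.4  74. ]
cover wrist [538.7 311.1  42.8] [0.19, 0.19] all [538.4 311.1  38.7] [0.99, 2.03, 1.16, 0.34]
    scene0 [540.9 313.7  44. ]
    top0 [538.2 308.3  44. ]
    w3 [539.  310.8  44. ]
    w4 [538.7 311.2  44. ]
bay wrist [ 547.4 -132.1   64.3] [0.17, 0.17] all [ 546.4 -134.2   56.7] [0.93, 2.2, 1.87, 0.71]
    scene0 [ 549.2 -128.3   62. ]
    top0 [ 545.4 -135.1   62. ]
    w1 [ 547.  -132.1   62. ]
    w2 [ 547.3 -132.9   62. ]
```

Wrist triangulation agrees with the stated heights (74, 43 and 64 mm). Filter is at (538.2, 310.8) and bay at (547.2, -132.5).

Call:
apply_moves(deltas=[[0.085,0.083,-0.1,0,1],[0.085,0.083,-0.3,0,1],[0.085,0.083,-0.5,0,1],[0.085,0.083,-0.7,0,1],[0.085,0.083,-0.85,0,1],[0.085,0.083,-0.9,0,1],[0.085,0.083,-0.9,0,1],[0.085,0.083,-0.9,0,1]])

```text
time: 3.68
tool_pos: [539.4, 309.7, 105.1]
tcp_rot: [0.689, 0.158, -0.689, 0.158]
ft_force: [1.3, 0.2, -0.1]
grip_width: 93.9
```

```bash
python3 -c "
from h import *
snap('wrist','w5');snap('scene','scene5');s=arm.get_state();print(s['tool_pos'],s['ft_force'])"
```

```text
[539.58450587 310.55350091 106.0714097 ] [0.80783758 0.44357923 0.59335055]
```

View pics/w5.png

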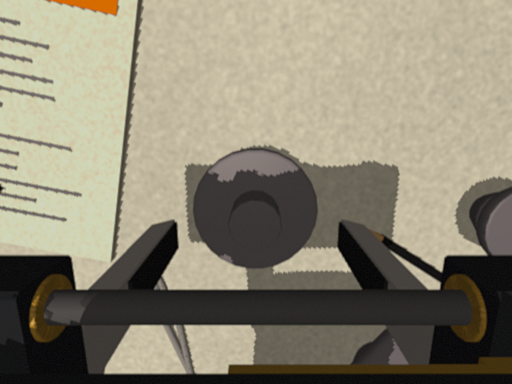

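Filter is centred between the jaws at (255,208). Descend and close.

Call:
apply_moves(deltas=[[-0.005,0,-0.08,0,1],[-0.005,0,-0.15,0,1],[-0.005,0,-0.195,0,1],[-0.005,0,-0.195,0,1],[-0.005,0,-0.195,0,1]])

```text
time: 4.2
tool_pos: [538.9, 310.6, 68.0]
tcp_rot: [0.69, 0.158, -0.688, 0.158]
ft_force: [-0.3, -0.6, 0.3]
grip_width: 93.8
```

Call:
apply_moves(deltas=[[0,0,0,0,-0.4],[0,0,0,0,-0.6],[0,0,0,0,-0.8],[0,0,0,0,-0.8],[0,0,0,0,-0.8],[0,0,0,0,-0.8],[0,0,0,0,-0.8],[0,0,0,0,-0.8]])

```text
time: 4.87
tool_pos: [538.9, 310.7, 68.0]
tcp_rot: [0.69, 0.158, -0.688, 0.158]
ft_force: [-0.5, 1.0, 0.9]
grip_width: 43.9
```

Call:
apply_moves(deltas=[[0,0,0,0,-1],[0,0,0,0,-1],[0,0,0,0,-1],[0,0,0,0,-1],[0,0,0,0,-1],[0,0,0,0,-1]])

```text
time: 5.37
tool_pos: [538.9, 310.7, 68.0]
tcp_rot: [0.69, 0.158, -0.688, 0.158]
ft_force: [-0.1, -0.5, -0.6]
grip_width: 33.2
```

Gripped: 33 mm opening on the 34 mm boss, TCP 68 mm above the foot. Lifting.

Call:
apply_moves(deltas=[[0,0,0.08,0,-1],[0,0,0.2,0,-1],[0,0,0.35,0,-1],[0,0,0.5,0,-1],[0,0,0.65,0,-1],[0,0,0.75,0,-1],[0,0,0.75,0,-1]])

```text
time: 5.95
tool_pos: [540.1, 311.2, 222.8]
tcp_rot: [0.693, 0.159, -0.686, 0.157]
ft_force: [0.1, -0.5, -1.2]
grip_width: 33.0
```

Call:
apply_moves(deltas=[[0,-0.1,0,0,-1],[0,-0.25,0,0,-1],[0,-0.4,0,0,-1],[0,-0.55,0,0,-1],[0,-0.7,0,0,-1],[0,-0.85,0,0,-1],[0,-1,0,0,-1],[0,-1,0,0,-1]])

```text
time: 6.62
tool_pos: [539.7, 107.1, 221.5]
tcp_rot: [0.692, 0.158, -0.687, 0.156]
ft_force: [0.6, -0.2, -0.8]
grip_width: 33.2
```

Call:
apply_moves(deltas=[[0,-0.15,0,0,-1],[0,-0.3,0,0,-1],[0,-0.45,0,0,-1],[0,-0.6,0,0,-1],[0,-0.75,0,0,-1],[0,-0.9,0,0,-1],[0,-1,0,0,-1],[0,-1,0,0,-1]])

```text
time: 7.28
tool_pos: [539.3, -95.7, 220.2]
tcp_rot: [0.692, 0.157, -0.687, 0.155]
ft_force: [-0.6, -0.2, -1.4]
grip_width: 33.1
```

```bash
python3 -c "
from h import *
snap('wrist','w6');snap('scene','scene6');s=arm.get_state();print(s['tool_pos'],s['ft_force'],s['grip_width'])"
```

```text
[539.48121083 -92.80641967 220.43765113] [ 0.73332749  0.28123722 -1.55012133] 33.315097480143386
```

View pics/w6.png

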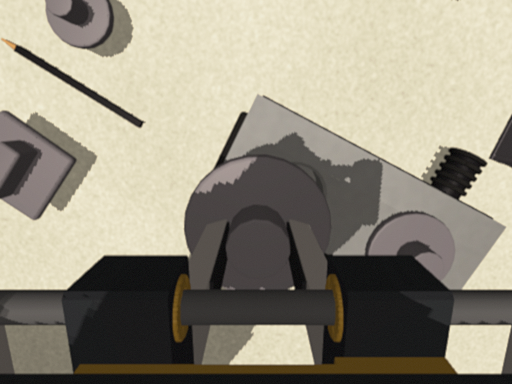

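View pics/scene6.png

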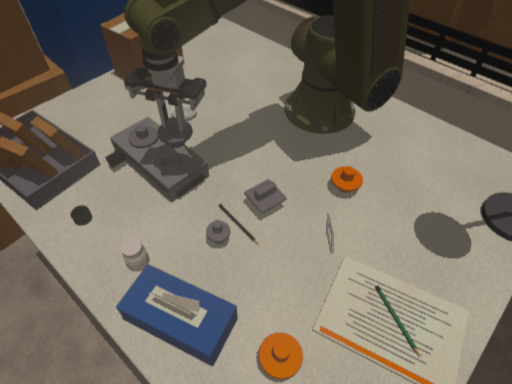

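Call:
apply_moves(deltas=[[0.02,-0.1,0,0,-1],[0.04,-0.2,0,0,-1],[0.04,-0.2,-0.1,0,-1],[0.04,-0.2,-0.2,0,-1],[0.04,-0.2,-0.3,0,-1],[0.04,-0.2,-0.3,0,-1],[0.04,-0.2,-0.3,0,-1]])

```text
time: 7.97
tool_pos: [547.3, -131.6, 159.9]
tcp_rot: [0.691, 0.158, -0.688, 0.156]
ft_force: [0.2, -0.6, -1.8]
grip_width: 33.1
```

```bash
python3 -c "
from h import *
snap('wrist','w7');s=arm.get_state();print(s['tool_pos'],s['ft_force'],s['grip_width'])
s=arm.get_state();print(s['tool_pos'], R.from_quat(s['tcp_rot']).as_matrix()[:,0])"
```

```text
[ 547.84651636 -131.93107801  161.09081082] [ 1.32334808  0.24086675 -1.70063319] 33.06099848357895
[ 547.84651636 -131.93107801  161.09081082] [ 0.00654439  0.00449528 -0.99996848]
```

View pics/w7.png

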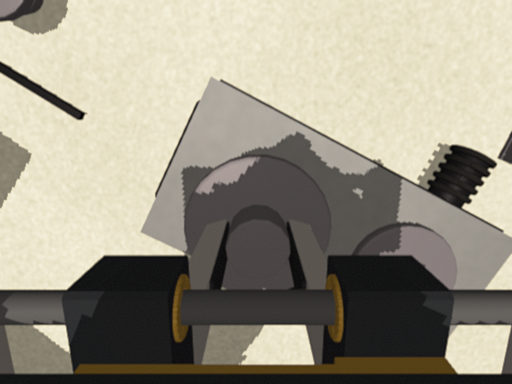

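Call:
apply_moves(deltas=[[0,0,-0.04,0,-1],[0,0,-0.08,0,-1],[0,0,-0.12,0,-1],[0,0,-0.15,0,-1],[0,0,-0.18,0,-1],[0,0,-0.2,0,-1],[0,0,-0.2,0,-1]])

```text
time: 8.6
tool_pos: [547.5, -131.9, 120.1]
tcp_rot: [0.692, 0.158, -0.687, 0.156]
ft_force: [-0.2, -0.7, -1.5]
grip_width: 33.3
```

No contact yet with the foot about 10 mm inside the mouth, so it's aligned. Pressing in small steps.

Call:
apply_moves(deltas=[[0,0,-0.01,0,-1],[0,0,-0.02,0,-1],[0,0,-0.03,0,-1],[0,0,-0.04,0,-1],[0,0,-0.04,0,-1]])

```text
time: 9.02
tool_pos: [548.2, -132.3, 113.1]
tcp_rot: [0.692, 0.158, -0.687, 0.156]
ft_force: [1.5, -1.9, 3.6]
grip_width: 33.2
```

Call:
apply_moves(deltas=[[0,0,-0.01,0,-1],[0,0,-0.015,0,-1],[0,0,-0.02,0,-1],[0,0,-0.02,0,-1]])

```text
time: 9.35
tool_pos: [548.8, -132.7, 110.0]
tcp_rot: [0.693, 0.157, -0.686, 0.157]
ft_force: [-0.4, -2.2, 4.8]
grip_width: 32.9
```

Call:
apply_moves(deltas=[[-0.002,0,-0.01,0,-1],[-0.002,0,-0.02,0,-1],[-0.002,0,-0.03,0,-1],[-0.002,0,-0.03,0,-1]])

```text
time: 9.68
tool_pos: [548.4, -132.8, 103.6]
tcp_rot: [0.693, 0.157, -0.686, 0.157]
ft_force: [2.5, -0.1, -7.4]
grip_width: 33.6
```

Force has flipped, which suggests the snap has passed. Continuing until it seats.

Call:
apply_moves(deltas=[[0,0,-0.01,0,-1],[0,0,-0.02,0,-1],[0,0,-0.03,0,-1],[0,0,-0.03,0,-1]])

```text
time: 10.02
tool_pos: [548.4, -132.5, 97.7]
tcp_rot: [0.693, 0.157, -0.686, 0.156]
ft_force: [0.1, 1.5, 0.7]
grip_width: 33.6
```

Call:
apply_moves(deltas=[[0,0,-0.01,0,-1],[0,0,-0.015,0,-1],[0,0,-0.015,0,-1]])

```text
time: 10.27
tool_pos: [548.6, -132.5, 97.5]
tcp_rot: [0.693, 0.157, -0.685, 0.157]
ft_force: [-16.3, 4.2, 32.0]
grip_width: 33.1
```

Hard stop at TCP 97.5 with 32 N: it's seated. Relieve the load and release.

Call:
apply_moves(deltas=[[0,0,0.008,0,-1],[0,0,0.008,0,-0.5],[0,0,0.008,0,0.3],[0,0,0.008,0,0.3],[0,0,0.008,0,0.3],[0,0,0.008,0,0.3]])

```text
time: 10.77
tool_pos: [548.6, -132.5, 98.8]
tcp_rot: [0.693, 0.157, -0.686, 0.157]
ft_force: [0.1, -1.2, -0.2]
grip_width: 56.5
```

Call:
apply_moves(deltas=[[0,0,0.05,0,0.3],[0,0,0.15,0,0.3],[0,0,0.3,0,0.3],[0,0,0.5,0,0.3],[0,0,0.7,0,0.3],[0,0,0.9,0,0.3],[0,0,0.9,0,0.3],[0,0,0.9,0,0.3]])

```text
time: 11.43
tool_pos: [549.0, -132.6, 281.5]
tcp_rot: [0.695, 0.156, -0.684, 0.157]
ft_force: [-0.3, -0.6, -0.2]
grip_width: 61.3
```

```bash
python3 -c "
from h import *
snap('wrist','w8');snap('scene','scene8');s=arm.get_state();print(s['time'],s['tool_pos'],s['ft_force'],s['grip_width'])
a=cv2.imread('pics/scene8.png')[100:205,100:240]
b=cv2.imread('pics/w8.png')
cv2.imwrite('pics/c8.png',np.vstack([cv2.resize(a,(400,300)),cv2.resize(b,(400,300))]))"
```

```text
11.5333 [ 548.2540784  -132.37382916  278.1848156 ] [-0.10195769  0.45934967 -1.2817299 ] 60.85788495262834
```

View pics/c8.png

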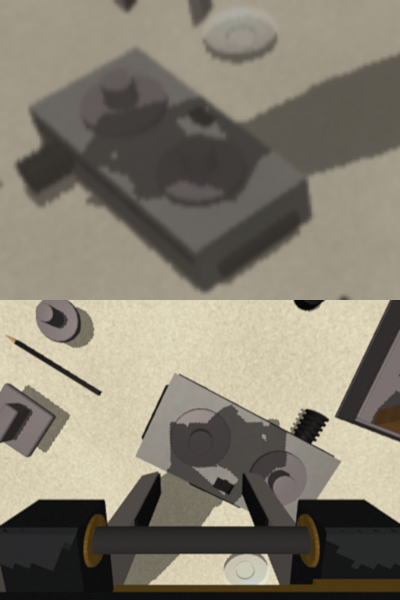

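The filter sits in the bay looking like its neighbour. I'll measure its boss height to confirm.

```bash
python3 -c "
from h import *
b=cv2.imread('pics/w8.png');a=cv2.imread('pics/scene8.png')
f=lambda m,x,y:cv2.convertScaleAbs(cv2.resize(m[y:y+80,x:x+100],(400,320),interpolation=cv2.INTER_CUBIC),alpha=2.2)
cv2.imwrite('pics/c9.png',np.hstack([f(b,208,140),f(a,125,115)]))"
```

```text
(no output)
```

View pics/c9.png

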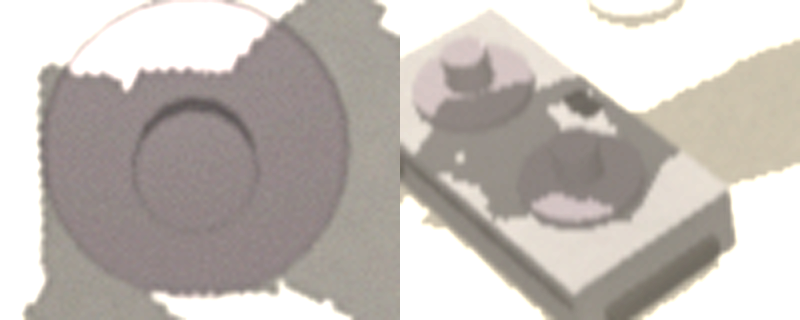

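```bash
python3 - <<'E'
from h import *
np.set_printoptions(suppress=True,precision=1)
print(mtri([('w8',(256.8,182)),('scene8',(169.5,152))]), atz('w8',(256.8,182),104), atz('w8',(208+196/4,140+146/4),74))
d=np.load('pics/w8.npz')
# apparent width -> height
c,v=ray('w8',(256.8,182));M=R.from_quat(d['q']).as_matrix()@d['T'][:3,:3]
for w,px in((34,125/4),(90,303/4)): print((c+v*(d['K'][0,0]*w/px)/(v@M[:,2]))[2])
print(sign_off())
E
```

```text
(array([ 546.4, -132.9,   94. ]), [0.09, 0.09]) [ 548.2 -132.1  104. ] [ 549. -132.   74.]
96.38535968059057
64.51418933350158
the job is handed in; nothing more can be done
None
```

I fitted the large round filter into the empty bay, released it and handed the job in at about 11.5 s. No verdict is reported.

**Steps:** I gripped the boss (33 mm opening), carried the filter over the bay at (547, -132), lowered it and pressed straight down. On the wrist, the upward force rose to about 5 N, then flipped to -7 N at the snap. It reached a hard stop at 32 N with the TCP at 97.5 mm. With the grip 68 mm above the foot, that puts the foot about 32 mm below the mouth, which is home.

**Last checks:**
- **Release:** the wrist force returned to about zero and the gripper is clear, 180 mm above.
- **Position:** in the pictures the cover looks flush on the housing, at the same level as the filter in the next bay. It is centred within about 2 mm of the measured bay axis.
- **Other cartridges:** the arm never came near the small round or square one, and they still stand in the last wrist picture. I did not measure them again.

**Disagreement:** the final wrist and scene views put the boss top at 94 mm, and its apparent size put it at 96 mm, against an expected 104 mm. Including the scene view earlier gave readings about 8 mm too low on the boss and 5 mm on the bay. I therefore relied on the hard stop and the flush cover instead.

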